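# Turn the recipe leaf over its spine

## Robot

A 6-joint arm with a two-finger parallel gripper is mounted at the origin on the work surface. World frame = base frame: x ahead of the robot, y to its left, z up, the work surface at z = 0. Lengths are in m, angles in rad, forces in N, time in s.
With the tool pointing down it reaches from about 0.3 to 1 m from the base axis. Payload 5.1 kg.
Tool frame: the origin (TCP) lies at the very end of the fingers, on their centre line; the grasp point (between the pads) lies bot.tcp_to_grasp behind it (bot.tcp_to_grasp is the distance from the TCP to the grasp point, in m); y points along the fingers, z is the direction in which the jaws open and shut, and the axes are right-handed (so a half turn about y gives the same grasp; the last joint's range is limited). The gripper opens to 95 mm and grips with 3 to 60 N. Pads are 20 mm wide; open, the fingers measure 119 mm over their backs; the gripper's body (75 mm by 180 mm) begins 59 mm behind the grasp point.
Start: joints at [1.02, 0.124, 1.65, -0, 1.367, -0.083], TCP at [0.293, 0.58, 0.215] pointing down, gripper open.
Joint ranges: [-2.61, 2.61], [-1.02, 2.33], [0.03, 2.71], [-1.35, 4.49], [0.32, 2.68], [-2.91, 2.91]. Speed limits (rad/s): [2.57, 2.57, 3.14, 3.14, 3.14, 3.14].

## Interface

Orientations are given as [roll, pitch, yaw] about the fixed x, y, z axes, in that order (R = Rz(yaw) Ry(pitch) Rx(roll)).
In Python, from plant import bot, read_camera, camera_info gives the robot as it stands.
- The arm moves only by the tool send_rows, never from a script. Its argument "targets" is a list of rows, each an object with "grip": the closure, from -1 (fully open) to 1 (shut); "dp": the shift along the world's x, y, z in m, a list of three; "rotation": the turn, a rotation vector about the world's x, y, z in rad, a list of three. A call has 1 to 20 rows; each row is the pose to reach, as a shift and turn from the pose measured when the call began; what a row does not reach only later rows make up. A row lasts 1/8 s, in which the tool goes at most 62.5 mm and 10.7 degrees, less where a joint would pass 70% of its speed; a pose out of reach is approached as far as the arm can. A call with a gripper value outside its range is refused whole. The fingers move at their own pace and stop on an object; "grip_force" is the grip in N (left out, the last holds). Time passes only in rows, so rows that repeat a pose let the fingers close. It gives the time, the measured TCP pose, the force and the opening at its end, in the units of the state.
- bot.observe(): the state, without advancing time (a new reading comes with each control period).
- read_camera(name): name is "side" or "top" or "wrist"; returns the picture (480x640x3 uint8, blue, green, red); there is no depth.
- camera_info(name): a dict with "fov_y" (degrees; the focal length in pixels is half the picture's height over the tangent of half this angle, whatever the lens; pixels are square), "cx", "cy" (the principal point, pixels), "position" and "rotation" of the camera in the world. Camera axes: x right, y down, z forward; pixel columns grow to the right and rows downward; lengths in m; the calibration is good to about 2 mm. A picture is of the moment at which its call begins: read the wrist's pose just before it. camera_info takes no time and is no camera call; for the wrist camera it gives the pose at the moment of the call.
- bot.close_job(): hands the job in, once; it reports no verdict.
The state is a dict: "t": time; "q": joint angles; "joint_vel": joint speeds; "tau": joint torques, N m; "position": TCP position; "tcp_rot": TCP orientation; "force": force on the tool from outside, world axes, zero at the start; "ft_torque": the same for the moment, N m; "opening": finger opening in m.
Only numpy, scipy, OpenCV 4.12 (cv2) and the standard library are available. Lean on these libraries where they do the work, as an engineer would, in place of code of your own. Each camera call takes 0.05 s, during which the arm holds its last target. There are 200 camera calls.

## Task

Someone left the steel ring cutter on the empty side of the recipe stand. Push it off the stand so that it stands flat on the worktop, then turn the half-open leaf over the spine with a gentle push of the fingers and press it down until it lies flat on that other side. Slide the cutter, do not lift it, do not force the leaf, and leave the bowl, the flour shaker and the bench scraper alone.

Things in the scene. Friction and masses are not known exactly. Their poses are not given: they have to be found in the camera images.
- stand: Fixed recipe stand: dark steel board 180 (x) by 270 (y) mm, rim 6 mm high. Origin: centre of its underside, on the worktop; x along the spine, y across, z up. Spine axis at y=0, 12 mm up; end brackets at x=+-84 mm rise to 18 mm. Grey pads 13 to 125 mm either side of the spine, tops 9 mm up. Half-open leaf on the -y side; empty side, with the cutter on it, is +y.
- leaf (a joint): Leaf angle, rad: 0 flat on the -y side, 1.57 upright, 3.14 flat on the +y side (stop). Starts at 0.3 to 0.85. Stiff hinge: the leaf stays where left, does not fall, yields to about 1 N at its edge. Rigid white plate 160 mm along the spine, reaching 120 mm from the spine axis, 4 mm thick, spine axis in its mid-plane; flat on +y its top is 14 mm above the worktop.
- leaf_edge (a point): Middle of the leaf's free edge (aluminium-coloured strip), 120 mm from the spine axis, in the leaf's mid-plane.
- cutter_center (a point): Centre (half-way up) of the ring cutter: a plain steel ring, open at top and bottom, 68 mm outside and 62 mm inside diameter, 35 mm high, about 120 g, loose. It starts upright on the +y pad of the stand (centre 26.5 mm above the worktop); standing on the worktop its centre is 17.5 mm high. z is the ring's axis.
- bowl: Bystander: steel bowl 110 mm across, 55 mm high, beyond the stand. Origin: centre of its underside.
- shaker: Bystander: metal flour shaker with dark cap, 60 mm across, 110 mm high, beyond the stand. Origin: centre of its underside.
- scraper: Bystander: bench scraper lying flat, steel blade with black bar handle, about 95 by 130 mm, 25 mm high, beyond the stand. Origin: on the worktop near its middle.
Mind the look-alikes: they are no part of the job. Leave any orange look-alike of the part that bears cutter_center alone.

How it is judged:
By the outcome, as a careful person would: the job done as asked, in the order asked, and still so for the second after the job is handed in, with the robot touching nothing.
It also fails if it takes over 58 s, if anything falls off the work surface, if the arm or the gripper's body presses on something with over 40 N, if the wrist force passes 120 N, or if a joint passes its speed limit or range.

## Working session

There is one attempt and no reset: what is moved stays moved. The work goes in short steps, Python scripts to look and compute and a tool call to move; the robot and the scene stay as the last step left them, time stands still between calls to the robot, and variables do not carry over. Pictures are saved under pics/ and viewed, about 8 in all and at most 12, crops included, and the job is handed in when it is done.

Besides the shell and the picture viewer there is one more tool, called as name(argument=value, ...) on one line, values as JSON. send_rows: Moves the arm, as the interface text tells. Its arguments: {"type":"object","properties":{"targets":{"type":"array","items":{"type":"object","properties":{"grip":{"type":"number"},"dp":{"type":"array","items":{"type":"number"}},"rotation":{"type":"array","items":{"type":"number"}}}}},"grip_force":{"type":"number"}},"required":["targets"]}

```bash
mkdir -p pics; ls; python3 - <<'E'
from plant import bot, read_camera, camera_info
import cv2
s=bot.observe();print({k:(v if isinstance(v,(int,float)) else [round(float(x),3) for x in __import__('numpy').ravel(v)]) for k,v in s.items()},bot.tcp_to_grasp)
for n in("top","side"):
    im=read_camera(n);cv2.imwrite(f"pics/{n}0.png",im);print(n,camera_info(n))
E
```

```text
pics
{'t': 0.0, 'q': [1.02, 0.124, 1.652, 0.0, 1.367, -0.083], 'joint_vel': [0.001, 0.001, 0.0, 0.002, 0.001, -0.0], 'tau': [0.0, -41.762, -35.993, 0.077, 0.049, -0.0], 'position': [0.293, 0.58, 0.213], 'tcp_rot': [-1.573, 0.0, -0.468], 'force': [0.358, -0.693, 0.211], 'ft_torque': [0.019, -0.012, 0.005], 'opening': 0.09504539342429442} 0.0188
top {'fov_y': 50.020429146599945, 'cx': 314.1182226358158, 'cy': 245.03299728890002, 'position': array([0.42353476, 0.02269366, 0.80739616]), 'rotation': array([-2.93727492,  0.00463334, -1.68348764])}
side {'fov_y': 57.122522648065804, 'cx': 312.5828271729307, 'cy': 239.34669288361266, 'position': array([ 0.20196289, -0.42172534,  0.51140133]), 'rotation': array([-2.25274863, -0.00421331, -0.70204922])}
```

View pics/top0.png

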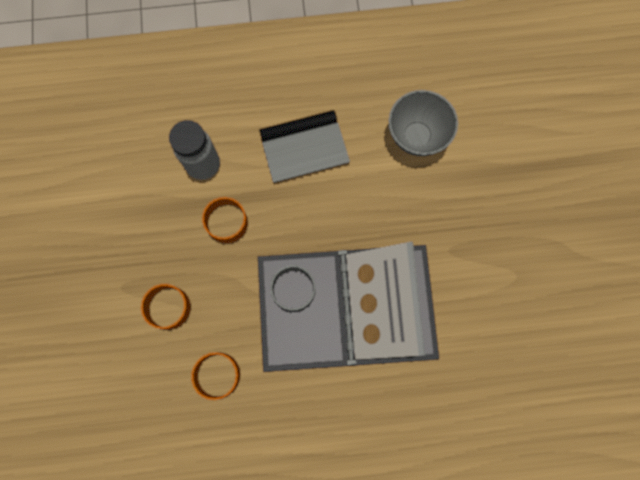

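View pics/side0.png

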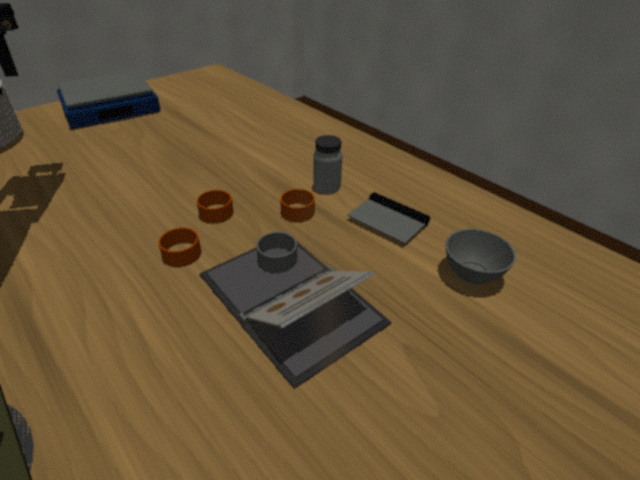

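The top view shows four rings. The steel-grey one at (293,290) is on the stand's empty side and is the cutter. The three orange ones at (225,218), (165,306) and (216,375) are look-alikes. The leaf is at the right, with its free edge at column ~413, and the spine is near column 348. A gap around (226,298) between the orange rings could take the cutter.

```bash
cat > h.py <<'E'
import numpy as np, cv2
from scipy.spatial.transform import Rotation as R
from plant import bot, read_camera, camera_info
def cam(n):
    c=camera_info(n);f=240/np.tan(np.radians(c['fov_y'])/2)
    r=np.asarray(c['rotation'],float)
    M=r if r.shape==(3,3) else R.from_euler('xyz',r).as_matrix()
    return f,c['cx'],c['cy'],np.array(c['position']),M
def ray(n,u,v,z):
    f,cx,cy,p,M=cam(n);d=M@np.array([(u-cx)/f,(v-cy)/f,1]);return p+d*(z-p[2])/d[2]
def proj(n,P):
    f,cx,cy,p,M=cam(n);q=M.T@(np.array(P)-p);return q[0]/q[2]*f+cx,q[1]/q[2]*f+cy
E
python3 - <<'E'
from h import *
im=cv2.imread('pics/top0.png')
hsv=cv2.cvtColor(im,cv2.COLOR_BGR2HSV)
m=((hsv[...,1]<70)).astype(np.uint8)*255
m[:235]=0;m[400:]=0;m[:,:245]=0;m[:,460:]=0
m=cv2.morphologyEx(m,cv2.MORPH_CLOSE,np.ones((9,9)))
c=max(cv2.findContours(m,0,2)[0],key=cv2.contourArea)
ap=cv2.approxPolyDP(cv2.convexHull(c),4,True)[:,0];print(ap.tolist())
for p in ap: print(p,ray('top',*p,0.006)[:2].round(4))
for p in [(225,218),(165,306),(216,375)]: print('orange',ray('top',*p,0.02).round(3))
cv2.imwrite('pics/crop0.png',cv2.resize(im[235:385,245:445],None,fx=4,fy=4,interpolation=cv2.INTER_CUBIC))
E
```

```text
[[425, 246], [437, 358], [264, 370], [258, 257], [407, 242]]
[425 246] [ 0.5674 -0.1671]
[437 358] [ 0.3935 -0.1582]
[264 370] [0.4054 0.1049]
[258 257] [0.5798 0.0982]
[407 242] [ 0.5771 -0.1397]
orange [0.645 0.143 0.02 ]
orange [0.517 0.245 0.02 ]
orange [0.407 0.175 0.02 ]
```

View pics/crop0.png

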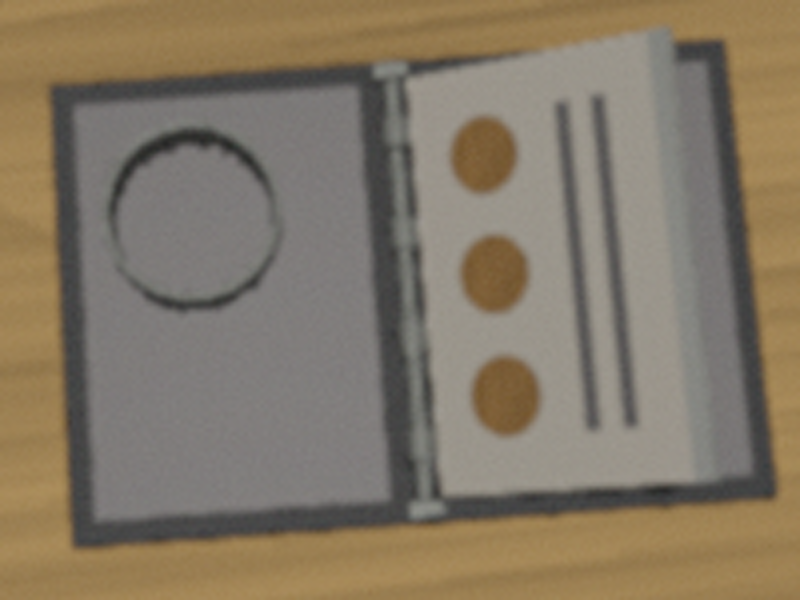

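The crop confirms it: a plain steel ring on the pad, centred near crop (196,218), which is image (294,289.5). The leaf's aluminium edge strip is around crop (690,265), which is image (417.5,301).

```bash
cat >> h.py <<'E'
S0=np.array([.4865,-.0305,0]);PSI=-.047
RS=R.from_euler('z',PSI).as_matrix()
def toS(P): return RS.T@(np.array(P)-S0)
def toW(P): return RS@np.array(P)+S0
E
python3 - <<'E'
from h import *
for z in (.02,.0265,.03,.044): 
    w=ray('top',294,289.5,z);print(z,w.round(4),toS(w).round(4))
w=ray('top',294,289.5,.0265)
print('side reproj',proj('side',w), [np.round(proj('side',toW(p)),0) for p in [(.09,.135,.006),(-.09,.135,.006),(-.09,-.135,.006),(.09,-.135,.006)]])
for u in (414,418,421):
  g=[]
  for z in np.arange(.02,.13,.002):
    s=toS(ray('top',u,301,z)); g.append((abs(np.hypot(s[1],z-.012)-.12),z,s))
  b=min(g,key=lambda t:t[0]);print('leaf',u,b[0].round(4),b[2].round(3),np.arctan2(b[1]-.012,-b[2][1]))
for p in [(225,218),(165,306),(216,375)]: print('orange S',toS(ray('top',*p,0.02)).round(3))
for y in (.175,.180): print(toW((0.02,y,.0175)),proj('top',toW((.02,y,.0175))))
s=bot.observe();print(R.from_euler('xyz',s['tcp_rot']).as_matrix().round(3))
E
```

```text
0.02 [0.5203 0.0465 0.02  ] [0.0301 0.0785 0.02  ]
0.0265 [0.5195 0.0463 0.0265] [0.0293 0.0783 0.0265]
0.03 [0.519  0.0462 0.03  ] [0.0289 0.0782 0.03  ]
0.044 [0.5173 0.0458 0.044 ] [0.0272 0.0777 0.044 ]
side reproj (np.float64(275.8208049584289), np.float64(252.27748660082665)) [array([287., 232.]), array([198., 272.]), array([292., 387.]), array([391., 321.])]
leaf 414 0.0001 [-0.006 -0.089  0.092] 0.7303392749785108
leaf 418 0.0004 [-0.005 -0.096  0.084] 0.6410694646542557
leaf 421 0.0 [-0.005 -0.103  0.074] 0.5428366892909628
orange S [0.151 0.181 0.02 ]
orange S [0.018 0.277 0.02 ]
orange S [-0.09   0.202  0.02 ]
[0.51469989 0.14336709 0.0175    ] (np.float64(231.70938275162246), np.float64(300.3909215127402))
[0.5149348  0.14836157 0.0175    ] (np.float64(228.45437089703583), np.float64(300.6064458812595))
[[ 0.893 -0.001  0.451]
 [-0.451 -0.002  0.893]
 [-0.    -1.    -0.002]]
```

send_rows(targets=[{"dp": [0.02, -0.05, -0.01], "rotation": [0, 0, -0.1], "grip": 0.16}, {"dp": [0.04, -0.1, -0.02], "rotation": [0, 0, -0.2], "grip": 0.16}, {"dp": [0.06, -0.15, -0.03], "rotation": [0, 0, -0.3], "grip": 0.16}, {"dp": [0.08, -0.2, -0.04], "rotation": [0, 0, -0.4], "grip": 0.16}, {"dp": [0.1, -0.25, -0.05], "rotation": [0, 0, -0.5], "grip": 0.16}, {"dp": [0.12, -0.3, -0.06], "rotation": [0, 0, -0.6], "grip": 0.16}, {"dp": [0.14, -0.35, -0.06], "rotation": [0, 0, -0.7], "grip": 0.16}, {"dp": [0.16, -0.4, -0.06], "rotation": [0, 0, -0.8], "grip": 0.16}, {"dp": [0.18, -0.45, -0.06], "rotation": [0, 0, -0.9], "grip": 0.16}, {"dp": [0.2, -0.5, -0.06], "rotation": [0, 0, -1.0], "grip": 0.16}, {"dp": [0.215, -0.55, -0.06], "rotation": [0, 0, -1.1], "grip": 0.16}, {"dp": [0.224, -0.589, -0.06], "rotation": [0, 0, -1.15], "grip": 0.16}, {"dp": [0.224, -0.589, -0.06], "rotation": [0, 0, -1.15], "grip": 0.16}, {"dp": [0.224, -0.589, -0.06], "rotation": [0, 0, -1.15], "grip": 0.16}])

```text
t: 1.85
position: [0.5164, -0.009, 0.153]
tcp_rot: [-1.574, 0.001, -1.618]
force: [-0.1, -0.6, -0.0]
opening: 0.0396
```

```bash
python3 - <<'E'
from h import *
s=bot.observe();print(s['t'],toS(s['position']),s['position'],R.from_euler('xyz',s['tcp_rot']).as_matrix().round(3),s['opening'],s['force'])
cv2.imwrite('pics/w1.png',np.hstack([cv2.resize(read_camera('wrist'),(400,300)),cv2.resize(read_camera('side'),(400,300))]))
E
```

```text
1.85 [0.02883193 0.02288757 0.15302511] [ 0.51637541 -0.00899231  0.15302511] [[-0.047 -0.003  0.999]
 [-0.999  0.001 -0.047]
 [-0.001 -1.    -0.003]] 0.039584130961413035 [-0.07160609 -0.59799234 -0.04829983]
```

View pics/w1.png

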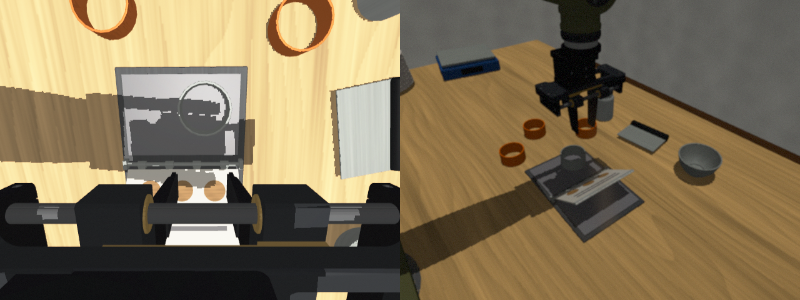

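The wrist view shows the ring at (204,107), in line with the finger gap (centre ~207). The leaf is behind the fingers and clear of them. I'll descend behind the ring.

send_rows(targets=[{"dp": [0, 0, -0.04], "rotation": [0, 0, 0], "grip": 0.16}, {"dp": [0, 0, -0.08], "rotation": [0, 0, 0], "grip": 0.16}, {"dp": [0, 0, -0.11], "rotation": [0, 0, 0], "grip": 0.16}, {"dp": [0, 0, -0.125], "rotation": [0, 0, 0], "grip": 0.16}, {"dp": [0, 0, -0.135], "rotation": [0, 0, 0], "grip": 0.16}, {"dp": [0, 0, -0.139], "rotation": [0, 0, 0], "grip": 0.16}, {"dp": [0, 0, -0.139], "rotation": [0, 0, 0], "grip": 0.16}])

```text
t: 2.82
position: [0.517, -0.0083, 0.0149]
tcp_rot: [-1.572, 0.0, -1.616]
force: [0.4, -0.2, -0.1]
opening: 0.0399
```

send_rows(targets=[{"dp": [0, 0.006, -0.001], "rotation": [0, 0, 0], "grip": 0.16}, {"dp": [0.001, 0.012, -0.001], "rotation": [0, 0, 0], "grip": 0.16}, {"dp": [0.001, 0.018, -0.001], "rotation": [0, 0, 0], "grip": 0.16}, {"dp": [0.001, 0.024, -0.001], "rotation": [0, 0, 0], "grip": 0.16}, {"dp": [0.001, 0.03, -0.001], "rotation": [0, 0, 0], "grip": 0.16}, {"dp": [0.002, 0.036, -0.001], "rotation": [0, 0, 0], "grip": 0.16}, {"dp": [0.002, 0.042, -0.001], "rotation": [0, 0, 0], "grip": 0.16}, {"dp": [0.002, 0.048, -0.001], "rotation": [0, 0, 0], "grip": 0.16}, {"dp": [0.003, 0.054, -0.001], "rotation": [0, 0, 0], "grip": 0.16}, {"dp": [0.003, 0.06, -0.001], "rotation": [0, 0, 0], "grip": 0.16}, {"dp": [0.003, 0.066, -0.001], "rotation": [0, 0, 0], "grip": 0.16}, {"dp": [0.003, 0.072, -0.001], "rotation": [0, 0, 0], "grip": 0.16}, {"dp": [0.004, 0.078, -0.001], "rotation": [0, 0, 0], "grip": 0.16}, {"dp": [0.004, 0.084, -0.001], "rotation": [0, 0, 0], "grip": 0.16}, {"dp": [0.004, 0.09, -0.001], "rotation": [0, 0, 0], "grip": 0.16}, {"dp": [0.005, 0.096, -0.001], "rotation": [0, 0, 0], "grip": 0.16}, {"dp": [0.005, 0.102, -0.001], "rotation": [0, 0, 0], "grip": 0.16}, {"dp": [0.005, 0.108, -0.001], "rotation": [0, 0, 0], "grip": 0.16}, {"dp": [0.005, 0.114, -0.001], "rotation": [0, 0, 0], "grip": 0.16}, {"dp": [0.005, 0.116, -0.001], "rotation": [0, 0, 0], "grip": 0.16}])

```text
t: 5.32
position: [0.5221, 0.108, 0.014]
tcp_rot: [-1.572, 0.0, -1.616]
force: [-1.0, -1.3, 1.3]
opening: 0.0401
```

```bash
python3 - <<'E'
from h import *
s=bot.observe();print(s['t'],toS(s['position']),s['opening'],s['force'])
w=cv2.resize(read_camera('wrist'),(400,300));sd=read_camera('side')[140:380,140:460]
cv2.imwrite('pics/w2.png',np.hstack([w,cv2.resize(sd,(400,300))]))
E
```

```text
5.325 [0.02902441 0.1400462  0.01398039] 0.0400531460699455 [-0.95772938 -1.28194154  1.32596461]
```

View pics/w2.png

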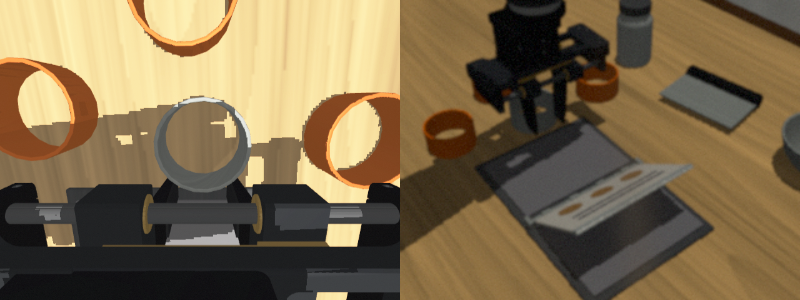

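The cutter now stands on the worktop past the +y edge of the stand, held against both fingers at wrist (203,143), and it is clear of the orange rings. Next I'll back off, lift and cross over to behind the leaf.

send_rows(targets=[{"dp": [0, -0.006, 0], "rotation": [0, 0, 0], "grip": 0.16}, {"dp": [-0.001, -0.015, 0.002], "rotation": [0, 0, 0], "grip": 0.16}, {"dp": [-0.002, -0.02, 0.03], "rotation": [0, 0, 0], "grip": 0.16}, {"dp": [-0.002, -0.02, 0.07], "rotation": [0, 0, 0], "grip": 0.16}, {"dp": [-0.002, -0.02, 0.12], "rotation": [0, 0, 0], "grip": 0.16}, {"dp": [-0.005, -0.03, 0.16], "rotation": [0, 0, 0], "grip": 0.16}, {"dp": [-0.01, -0.08, 0.16], "rotation": [0, 0, 0], "grip": 0.16}, {"dp": [-0.02, -0.13, 0.16], "rotation": [0, 0, 0], "grip": 0.16}, {"dp": [-0.03, -0.18, 0.16], "rotation": [0, 0, 0], "grip": 0.16}, {"dp": [-0.04, -0.23, 0.16], "rotation": [0, 0, 0], "grip": 0.16}, {"dp": [-0.042, -0.268, 0.16], "rotation": [0, 0, 0], "grip": 0.16}, {"dp": [-0.042, -0.268, 0.16], "rotation": [0, 0, 0], "grip": 0.16}, {"dp": [-0.042, -0.268, 0.16], "rotation": [0, 0, 0], "grip": 0.16}])

```text
t: 7.05
position: [0.4798, -0.1601, 0.1739]
tcp_rot: [-1.572, 0.001, -1.617]
force: [-1.1, 0.5, -0.6]
opening: 0.04
```

```bash
python3 - <<'E'
from h import *
s=bot.observe();print(s['t'],toS(s['position']),s['opening'],s['force'])
t=read_camera('top')[180:405,140:440];sd=read_camera('side')[140:380,140:460]
cv2.imwrite('pics/w3.png',np.hstack([cv2.resize(t,(400,300)),cv2.resize(sd,(400,300))]))
E
```

```text
7.05 [-0.00064144 -0.12974234  0.17390438] 0.04004390355103484 [-1.11773854  0.52542581 -0.62993437]
```

View pics/w3.png

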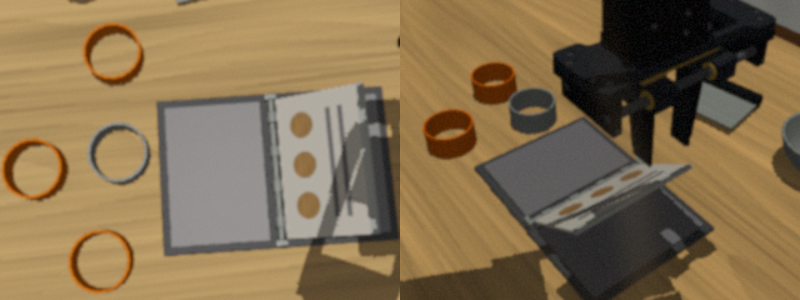

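The cutter stands flat and clear, at crop (119,153), with its right edge at 150 and the stand edge at 160 (about 10 mm). The leaf has not moved. I'll descend behind the leaf's edge.

send_rows(targets=[{"dp": [0, 0, -0.04], "rotation": [0, 0, 0], "grip": 0.16}, {"dp": [0, 0, -0.08], "rotation": [0, 0, 0], "grip": 0.16}, {"dp": [0, 0, -0.11], "rotation": [0, 0, 0], "grip": 0.16}, {"dp": [0, 0, -0.124], "rotation": [0, 0, 0], "grip": 0.16}, {"dp": [0, 0, -0.124], "rotation": [0, 0, 0], "grip": 0.16}, {"dp": [0, 0.01, -0.123], "rotation": [0, 0, 0], "grip": 0.16}, {"dp": [0.001, 0.02, -0.12], "rotation": [0, 0, 0], "grip": 0.16}, {"dp": [0.001, 0.026, -0.118], "rotation": [0, 0, 0], "grip": 0.16}, {"dp": [0.002, 0.035, -0.111], "rotation": [0, 0, 0], "grip": 0.16}, {"dp": [0.002, 0.044, -0.103], "rotation": [0, 0, 0], "grip": 0.16}, {"dp": [0.002, 0.053, -0.096], "rotation": [0, 0, 0], "grip": 0.16}])

```text
t: 8.52
position: [0.4832, -0.1061, 0.0798]
tcp_rot: [-1.569, -0.0, -1.615]
force: [0.7, -1.9, 0.9]
opening: 0.0398
```

```bash
python3 - <<'E'
from h import *
s=bot.observe();print(s['t'],toS(s['position']),s['opening'],s['force'])
t=read_camera('top')[180:405,140:440];sd=read_camera('side')[140:380,140:460]
cv2.imwrite('pics/w4.png',np.hstack([cv2.resize(t,(400,300)),cv2.resize(sd,(400,300))]))
E
```

```text
8.525 [ 0.00023457 -0.07562875  0.07980674] 0.03979297141895031 [ 0.68134342 -1.85610187  0.93977194]
```

View pics/w4.png

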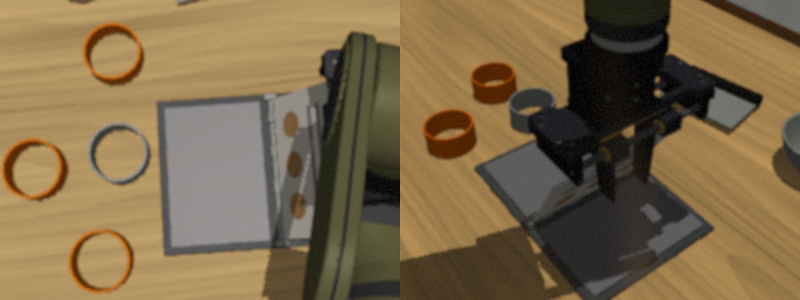

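The leaf is turning up, standing at about 1 rad, with a force of about 2 N. I'll carry on over the top along the arc.

send_rows(targets=[{"dp": [0, 0.01, 0.004], "rotation": [0, 0, 0], "grip": 0.16}, {"dp": [0.001, 0.021, 0.01], "rotation": [0, 0, 0], "grip": 0.16}, {"dp": [0.001, 0.032, 0.015], "rotation": [0, 0, 0], "grip": 0.16}, {"dp": [0.002, 0.043, 0.018], "rotation": [0, 0, 0], "grip": 0.16}, {"dp": [0.003, 0.054, 0.02], "rotation": [0, 0, 0], "grip": 0.16}, {"dp": [0.003, 0.064, 0.021], "rotation": [0, 0, 0], "grip": 0.16}, {"dp": [0.003, 0.073, 0.021], "rotation": [0, 0, 0], "grip": 0.16}, {"dp": [0.004, 0.083, 0.02], "rotation": [0, 0, 0], "grip": 0.16}, {"dp": [0.004, 0.093, 0.018], "rotation": [0, 0, 0], "grip": 0.16}, {"dp": [0.005, 0.101, 0.014], "rotation": [0, 0, 0], "grip": 0.16}, {"dp": [0.005, 0.109, 0.01], "rotation": [0, 0, 0], "grip": 0.16}, {"dp": [0.005, 0.117, 0.006], "rotation": [0, 0, 0], "grip": 0.16}, {"dp": [0.006, 0.124, 0], "rotation": [0, 0, 0], "grip": 0.16}, {"dp": [0.006, 0.131, -0.006], "rotation": [0, 0, 0], "grip": 0.16}, {"dp": [0.006, 0.137, -0.013], "rotation": [0, 0, 0], "grip": 0.16}, {"dp": [0.007, 0.142, -0.02], "rotation": [0, 0, 0], "grip": 0.16}, {"dp": [0.007, 0.146, -0.028], "rotation": [0, 0, 0], "grip": 0.16}, {"dp": [0.007, 0.15, -0.036], "rotation": [0, 0, 0], "grip": 0.16}])

```text
t: 10.88
position: [0.4897, 0.0449, 0.0426]
tcp_rot: [-1.57, 0.001, -1.614]
force: [0.4, -0.4, 0.5]
opening: 0.04
```

```bash
python3 - <<'E'
from h import *
s=bot.observe();print(s['t'],toS(s['position']),s['opening'],s['force'])
t=read_camera('top')[180:405,140:440];sd=read_camera('side')[140:380,140:460]
cv2.imwrite('pics/w5.png',np.hstack([cv2.resize(t,(400,300)),cv2.resize(sd,(400,300))]))
E
```

```text
10.875 [-0.00037663  0.07550241  0.04256322] 0.03997154401103111 [ 0.37662018 -0.39175772  0.49815533]
```

View pics/w5.png

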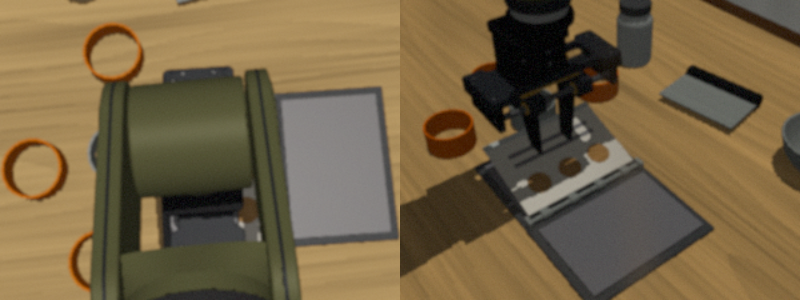

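The leaf is over the spine and nearly down on the +y side, under the fingertips. I'll press it flat.

send_rows(targets=[{"dp": [0, 0.002, -0.006], "rotation": [0, 0, 0], "grip": 0.16}, {"dp": [0, 0.003, -0.012], "rotation": [0, 0, 0], "grip": 0.16}, {"dp": [0, 0.005, -0.018], "rotation": [0, 0, 0], "grip": 0.16}, {"dp": [0, 0.006, -0.023], "rotation": [0, 0, 0], "grip": 0.16}, {"dp": [0, 0.006, -0.027], "rotation": [0, 0, 0], "grip": 0.16}, {"dp": [0, 0.006, -0.029], "rotation": [0, 0, 0], "grip": 0.16}, {"dp": [0, 0.006, -0.03], "rotation": [0, 0, 0], "grip": 0.16}])

```text
t: 11.85
position: [0.4889, 0.0512, 0.014]
tcp_rot: [-1.574, 0.001, -1.613]
force: [-10.3, 1.2, 18.9]
opening: 0.0403
```

The tip is at 14 mm with 19 N of reaction, so the leaf is at its stop. I'll lift straight up and move aside to check.

send_rows(targets=[{"dp": [0, 0, 0.004], "rotation": [0, 0, 0], "grip": 0.16}, {"dp": [0, 0, 0.02], "rotation": [0, 0, 0], "grip": 0.16}, {"dp": [0, 0, 0.06], "rotation": [0, 0, 0], "grip": 0.16}, {"dp": [0, 0, 0.11], "rotation": [0, 0, 0], "grip": 0.16}, {"dp": [0, 0, 0.16], "rotation": [0, 0, 0], "grip": 0.16}, {"dp": [0, -0.05, 0.18], "rotation": [0, 0, 0], "grip": 0.16}, {"dp": [0, -0.1, 0.18], "rotation": [0, 0, 0], "grip": 0.16}, {"dp": [0, -0.15, 0.18], "rotation": [0, 0, 0], "grip": 0.16}, {"dp": [0, -0.2, 0.18], "rotation": [0, 0, 0], "grip": 0.16}, {"dp": [0, -0.25, 0.18], "rotation": [0, 0, 0], "grip": 0.16}, {"dp": [0, -0.3, 0.18], "rotation": [0, 0, 0], "grip": 0.16}, {"dp": [0, -0.3, 0.18], "rotation": [0, 0, 0], "grip": 0.16}, {"dp": [0, -0.3, 0.18], "rotation": [0, 0, 0], "grip": 0.16}])

```text
t: 13.48
position: [0.4887, -0.2485, 0.1941]
tcp_rot: [-1.574, 0.002, -1.614]
force: [0.5, -0.2, 0.0]
opening: 0.04
```

```bash
python3 - <<'E'
from h import *
s=bot.observe();print(s['t'],toS(s['position']),s['force'])
tt=read_camera('top');t=tt[180:405,140:440];sd=read_camera('side')[140:380,140:460]
cv2.imwrite('pics/top6.png',tt)
# expected outline of a flat leaf edge and of the cutter, in each crop
for n,o,k in(('top',(140,180),4/3),('side',(140,140),1.25)):
    for P in [(.08,.12,.014),(-.08,.12,.014),(.028,.178,.0175)]:
        print(n,(np.array(proj(n,toW(P)))-o)*k)
cv2.imwrite('pics/w6.png',np.hstack([cv2.resize(t,(400,300)),cv2.resize(sd,(400,300))]))
E
```

```text
13.475 [ 0.01246797 -0.21760878  0.19414304] [ 0.4737291  -0.18422083  0.02711049]
top [167.85151877 106.69603107]
top [174.46985189 246.19340149]
top [119.45057983 153.76640407]
side [183.22963204 118.12200568]
side [ 83.18462254 163.9592002 ]
side [131.38626673 110.01168859]
```

View pics/w6.png

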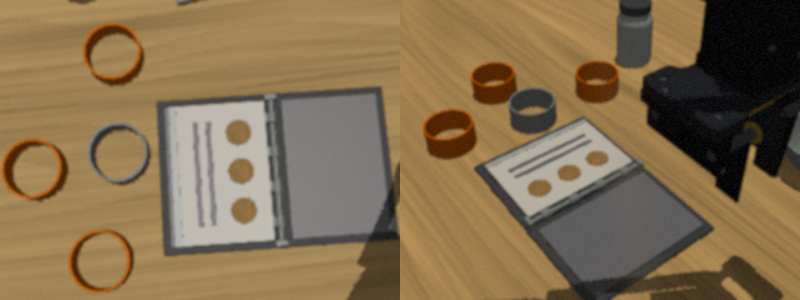

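The leaf lies flat on the +y pad. Its edge is at crop columns 168–173, as predicted for a flat leaf (168–174). The cutter is upright at (119,153), against a predicted (119.5,153.8). The three orange rings have not moved, and the arm is clear.

```bash
python3 -c "
from plant import bot
print(bot.close_job())"
```

```text
the job is handed in; nothing more can be done
None
```

I slid the steel cutter off the +y side of the stand without lifting it, and it now stands flat on the worktop. I then turned the leaf over the spine with the fingertips and pressed it flat on that side; the job was handed in at about 13.5 s.

- **Cutter:** the last pictures show it upright, about 10 mm clear of the stand and not touching the orange rings.
- **Leaf:** its edge sits where the camera geometry puts a flat leaf, to within about a pixel. The force read after the first part of the turn was about 2 N. At the end of the press the tip read 14 mm high with about 19 N upward and 10 N sideways, which is more than the hinge needed.
- **Other objects:** the arm never went near the bowl, shaker or scraper. I did not re-measure their positions afterwards, and the final picture only partly shows them.
- **Arm:** it finished clear of everything, with force readings near zero. No check failed or disagreed.

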